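Feel which portion tub is full and set it on the dispatch tray

TASK

Two closed tubs look the same, but one is packed full and the other is almost empty: raise the knob end of one about a centimetre off the table, its other end staying down, and feel how heavy it is. Once you know which tub is the full one, set it down flat inside the shallow steel tray without tipping it over (the middle handles are for carrying), let go, and leave the light tub standing where it was.

Things in the scene. Friction and masses are not known exactly. Their poses are not given: they have to be found in the camera images.
- tub_a: closed grey plastic tub, pale lid, 180 (x) x 110 (y) x 80 mm high, loose. Origin: centre of underside, z up. On the lid: mid-way a black bar handle, 56 long (x), 14 wide, 98 to 118 mm above the underside, over the centre of mass; at the end facing the robot (-x) a black ball knob, diameter 24, on a stem, centre at x = -75, height 106 mm. Lifted by the knob, it pivots on its far edge
- tub_b: second tub, the same in shape, sizes, handle, knob, axes and origin as tub_a. One of the two, either by chance, is full: 0.75 to 0.95 kg in all, some 3.5 to 5 N to raise its knob end; the other is almost empty: 0.18 to 0.25 kg, 1 to 1.5 N. The ball knob turns easily between fingertips; raising it 11 mm tilts the tub about 4 degrees
- tray: shallow stainless steel tray, fixed to the table, 260 (its x) x 180 (its y), rim 18 high, walls and floor 4 thick (inside 252 x 172), open on top (sizes in mm). Origin: centre of its underside, on the table; z up. A tub fits in lying along the tray's length, either way round.
Things that resemble listed ones, but are neither listed nor needed, are in the scene too. Leave any orange, purple or yellow look-alike of the tub_b alone.

How it is judged:
By the outcome, as a careful person would: the job done as asked, in the order asked, and still so for the second after the job is handed in, with the robot touching nothing.
It also fails if it takes over 61 s, if anything falls off the work surface, if the arm or the gripper's body presses on something with over 40 N, if the wrist force passes 120 N, or if a joint passes its speed limit or range.

ROBOT

A 6-joint arm with a two-finger parallel gripper is mounted at the origin on the work surface. World frame = base frame: x ahead of the robot, y to its left, z up, the work surface at z = 0. Lengths are in m, angles in rad, forces in N, time in s.
With the tool pointing down it reaches from about 0.275 to 0.75 m from the base axis. Payload 10.2 kg.
Tool frame: the origin (TCP) lies on the centre line of the jaws, within the pads' length; the fingertips stand 14 mm ahead of it and the grasp point (between the pads) lies 5 mm behind it; z points along the fingers, y is the direction in which the jaws open and shut (so a half turn about z gives the same grasp; the last joint's range is limited). The gripper opens to 85 mm and grips with 20 to 120 N. Pads are 22 mm wide; open, the fingers measure 114 mm over their backs; the gripper's body (76 mm by 85 mm) begins 54 mm behind the grasp point. The pads swing forward as they close: fully open they stand 13 mm farther back than shut.
Start: joints at [-1.57, 0.313, 1.498, -0, 1.331, -0.223], TCP at [0.117, -0.512, 0.217] pointing down, gripper open.
Joint ranges: [-2.94, 2.94], [-0.97, 2.17], [0.19, 2.56], [-1.23, 4.37], [0.02, 3.11], [-2.88, 2.88]. Speed limits (rad/s): [2.39, 2.39, 3.01, 3.14, 3.14, 3.14].

INTERFACE

Orientations are given as a 3x3 rotation matrix whose columns are the frame's x, y, z axes.
In Python, from bench import sensors, vision, close_job, spotter gives the robot as it stands.
- The arm moves only by the tool jog_arm, never from a script. Its argument "increments" is a list of rows, each a list of 7 numbers: the shift along the tool's x, y, z in m, then the turn, a rotation vector about the tool's x, y, z in degrees, then the finger opening in m, from 0 to 0.0854. A call has 1 to 5 rows; each row is the pose to reach, as a shift and turn from the pose measured when the call began, along the tool's axes at that moment; what a row does not reach only later rows make up. A row lasts 1/10 s, in which the tool goes at most 50 mm and 8.59 degrees, less where a joint would pass 70% of its speed; a pose out of reach is approached as far as the arm can. A call with a gripper value outside its range is refused whole. The fingers move at their own pace and stop on an object; "newtons" is the grip in N (left out, the last holds). Time passes only in rows, so rows that repeat a pose let the fingers close. It gives the time, the measured TCP pose, the force and the opening at its end, in the units of the state.
- sensors.state(): the state, without advancing time (a new reading comes with each control period).
- vision.read_camera(name): name is "scene" or "top" or "wrist"; returns the picture (384x512x3 uint8, blue, green, red); there is no depth.
- vision.calibration(name): a dict with "fx", "fy", "cx", "cy" (pixels), "world_from_camera" (4x4, takes a point from camera to world coordinates). Camera axes: x right, y down, z forward; pixel columns grow to the right and rows downward; lengths in m; the calibration is good to about 2 mm. A picture is of the moment at which its call begins: read the wrist's pose just before it. calibration takes no time and is no camera call; for the wrist camera it gives the pose at the moment of the call.
- close_job(): hands the job in, once; it reports no verdict.
Trained networks look in the newest picture that a camera, given by its name, has taken for a name from the list of things; names that differ only in an ending like _2 or _b are one class to them, and where a whole thing is asked for, a point or a joint stands for the part that bears it (a point fixed in the world has none). Each returns a list of dicts, best first, with "score" (0 to 1); they miss things now and then, are a little off and sometimes report something else, mostly with a low value. They report only what shows in the picture. A call takes as long as a camera call. They do not tell look-alikes from the thing itself.
- spotter.cut_out(camera, target): "region" (384x512 bool, what is visible of it) and "centre" ([column, row] in pixels, amid what is visible of it).
- spotter.pinpoint(camera, target): "centre" ([column, row] in pixels: a listed point, or the origin of a listed thing).
The state is a dict: "time": time; "q": joint angles; "dq": joint speeds; "tau": joint torques, N m; "ee_pos": TCP position; "ee_rot": TCP orientation; "force": force on the tool from outside, world axes, zero at the start; "torque": the same for the moment, N m; "width": finger opening in m.
Only numpy, scipy, OpenCV 4.12 (cv2) and the standard library are available. Lean on these libraries where they do the work, as an engineer would, in place of code of your own. Each camera call takes 0.05 s, during which the arm holds its last target.

## Working session

There is one attempt and no reset: what is moved stays moved. The work goes in short steps, Python scripts to look and compute and a tool call to move; the robot and the scene stay as the last step left them, time stands still between calls to the robot, and variables do not carry over. Pictures are saved under pics/ and viewed, and the job is handed in when it is done.

Besides the shell and the picture viewer there is one more tool, called after "Emit:" in YAML: its name, and indented under it one key for each argument. jog_arm: Moves the arm, as the interface text tells. Its arguments: {"type":"object","properties":{"increments":{"type":"array"},"newtons":{"type":"number"}},"required":["increments"]}

```bash
ls; mkdir -p pics
python3 - <<'E'
from bench import sensors, vision, spotter
import cv2
s=sensors.state(); print(s)
for n in("scene","top"):
    im=vision.read_camera(n); cv2.imwrite(f"pics/{n}0.png",im)
    c=vision.calibration(n); print(n,c)
    for t in("tub_a","tray"):
        for d in spotter.cut_out(n,t): print(n,t,d["score"],d["centre"],d["region"].sum())
        for d in spotter.pinpoint(n,t): print(n,t,"pin",d)
E
```

```text
pics
{'time': 0.0, 'q': array([-1.57037775e+00,  3.13445381e-01,  1.49847960e+00, -3.08932647e-05,
        1.33096849e+00, -2.23379251e-01]), 'dq': array([-3.05706488e-04, -1.35283617e-05,  5.95193313e-04,  6.52112927e-04,
       -1.86976770e-03, -5.64289888e-04]), 'tau': array([-1.37128634e-03, -4.12269902e+01, -2.59744906e+01, -2.67745327e-04,
        4.13768328e-03,  2.03623166e-06]), 'ee_pos': array([ 0.11650608, -0.51161705,  0.21652144]), 'ee_rot': array([[ 9.75059985e-01,  2.21941488e-01, -3.05535542e-05],
       [ 2.21941339e-01, -9.75059152e-01,  1.30079600e-03],
       [ 2.58909078e-04, -1.27513523e-03, -9.99999153e-01]]), 'force': array([ 0.24578445, -0.08642442,  0.99952422]), 'torque': array([ 0.00765658,  0.01167263, -0.04830979]), 'width': 0.08540903651525399}
scene {'fx': 448.6756994863577, 'fy': 448.6756994863577, 'cx': 266.6735332800581, 'cy': 193.50835868058024, 'world_from_camera': array([[-0.38180953,  0.7962036 , -0.46934137,  1.1038477 ],
       [ 0.92423096,  0.33128333, -0.18986438,  0.10517305],
       [ 0.00431427, -0.50627185, -0.86236315,  1.02045926],
  
[... 969 characters left out ...]
759],
       [ 0.        ,  0.        ,  0.        ,  1.        ]])}
top tub_a 0.83 [282.6, 99.0] 2795
top tub_a 0.7 [402.2, 195.8] 3004
top tub_a 0.69 [307.8, 271.7] 2746
top tub_a 0.68 [319.1, 187.0] 2600
top tub_a 0.6 [161.6, 107.0] 2663
top tub_a 0.57 [197.4, 197.0] 2785
top tub_a pin {'centre': [162.9, 110.6], 'score': 0.96}
top tub_a pin {'centre': [306.1, 269.8], 'score': 0.91}
top tub_a pin {'centre': [284.6, 103.5], 'score': 0.81}
top tub_a pin {'centre': [201.8, 199.4], 'score': 0.78}
top tub_a pin {'centre': [398.4, 195.1], 'score': 0.77}
top tub_a pin {'centre': [315.3, 190.8], 'score': 0.73}
top tray 0.58 [105.9, 202.0] 5455
top tray pin {'centre': [106.4, 200.8], 'score': 0.88}
```

View pics/scene0.png

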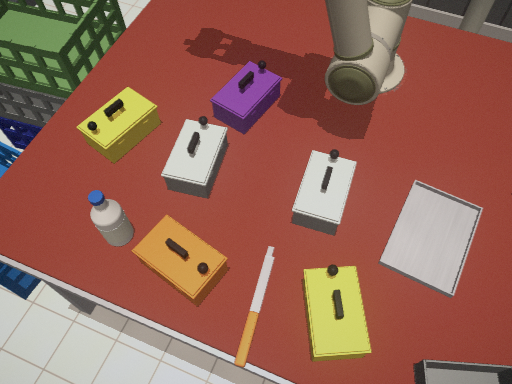

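View pics/top0.png

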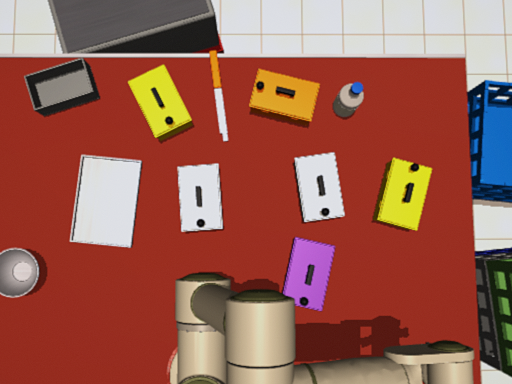

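The top view shows two grey tubs with pale lids, at (199,197) and (319,187), which are (325,190) and (196,157) in the scene view. The look-alikes are yellow at (160,100) and (404,194), orange at (284,95) and purple at (309,273). The tray is at (106,201), and the dark box at (62,87) is not the tray. Next I'll measure the knobs, handles and tray.

```bash
cat > h.py <<'E'
import numpy as np, cv2
from bench import vision
def ray(n,px,z,c=None):
    c=c or vision.calibration(n); T=c["world_from_camera"]
    d=T[:3,:3]@np.array([(px[0]-c["cx"])/c["fx"],(px[1]-c["cy"])/c["fy"],1]); o=T[:3,3]
    return o+d*(z-o[2])/d[2]
def tri(a,b):
    A=[];B=[]
    for n,px in(a,b):
        c=vision.calibration(n);T=c["world_from_camera"]
        d=T[:3,:3]@np.array([(px[0]-c["cx"])/c["fx"],(px[1]-c["cy"])/c["fy"],1]);d/=np.linalg.norm(d)
        P=np.eye(3)-np.outer(d,d);A.append(P);B.append(P@T[:3,3])
    return np.linalg.solve(A[0]+A[1],B[0]+B[1])
def dark(im,box,th=70):
    x0,y0,x1,y1=box; m=(im[y0:y1,x0:x1].max(2)<th).astype(np.uint8)
    n,l,st,ce=cv2.connectedComponentsWithStats(m)
    return [(st[i,4],ce[i]+[x0,y0],st[i,:4]) for i in range(1,n) if st[i,4]>12]
E
python3 - <<'E'
from h import *
t=cv2.imread("pics/top0.png"); s=cv2.imread("pics/scene0.png")
print("topR",dark(t,(180,165,222,240)));print("topL",dark(t,(297,155,345,222)))
print("scR",dark(s,(305,145,355,215)));print("scL",dark(s,(170,112,222,180)))
cv2.imwrite("pics/crop.png",np.hstack([cv2.resize(t[145:245,175:275],(400,400),interpolation=2),cv2.resize(t[145:245,270:370],(400,400),interpolation=2)]))
# tray
m=cv2.inRange(t,(130,130,130),(255,255,255)); m[:,:60]=0;m[:,150:]=0;m[:145]=0;m[255:]=0
c=max(cv2.findContours(m,0,2)[0],key=cv2.contourArea); r=cv2.minAreaRect(c); b=cv2.boxPoints(r)
P=np.array([ray("top",p,0.018) for p in b]);print(r,"\n",b,"\n",P,P.mean(0),np.linalg.norm(np.diff(P,axis=0),axis=1))
print("pin",ray("top",(106.4,200.8),0.0),ray("scene",(428.7,233),0))
E
```

```text
topR [(np.int32(83), array([198.53012048, 196.03614458]), array([16, 22,  6, 19], dtype=int32)), (np.int32(43), array([200.1627907, 222.6744186]), array([17, 54,  7,  8], dtype=int32))]
topL [(np.int32(93), array([320.67741935, 185.06451613]), array([20, 21,  8, 19], dtype=int32)), (np.int32(63), array([299.47619048, 200.71428571]), array([ 0, 25,  7, 42], dtype=int32)), (np.int32(42), array([325. , 211.5]), array([25, 53,  7,  8], dtype=int32))]
scR [(np.int32(52), array([334.13461538, 153.86538462]), array([26,  5,  8,  9], dtype=int32)), (np.int32(39), array([328.38461538, 172.        ]), array([20, 22,  7, 12], dtype=int32)), (np.int32(26), array([324.19230769, 185.42307692]), array([17, 37,  6,  7], dtype=int32))]
scL [(np.int32(47), array([202.95744681, 120.34042553]), array([29,  5,  8,  8], dtype=int32)), (np.int32(125), array([193.32 , 142.648]), array([18, 20, 11, 22], dtype=int32))]
((105.12308502197266, 200.51539611816406), (61.39719009399414, 89.05693054199219), 7.125016689300537) 
 [[ 69.13847 240.89232]
 [ 80.18463 152.52309]
 [141.1077  160.13847]
 [130.06154 248.5077 ]] 
 [[0.38572154 0.41070534 0.018     ]
 [0.64936436 0.38619813 0.018     ]
 [0.62589822 0.20354745 0.018     ]
 [0.36262155 0.23126976 0.018     ]] [0.50590142 0.30793017 0.018     ] [0.26477942 0.18415193 0.26473219]
pin [0.50525474 0.30939535 0.        ] [0.49842416 0.30022656 0.        ]
```

View pics/crop.png

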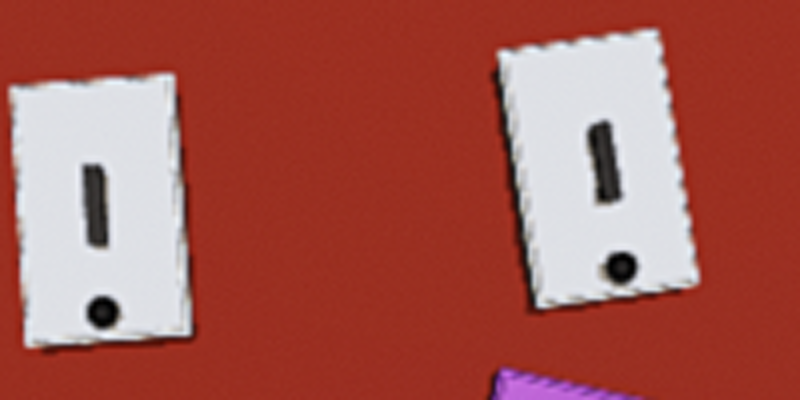

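The crop shows both tubs with grey-white lids, each with a black bar in the middle and the knob at the robot end. These are the right ones.

Run:
```python
from h import *
for nm,kt,ht,ks,hs in(("R(y+)",(200.16,222.67),(198.53,196.04),(334.13,153.87),(326.5,178)),("L(y-)",(325,211.5),(320.7,185.06),(202.96,120.34),(193.3,142.65))):
    k=ray("top",kt,.108);h=ray("top",ht,.112)
    print(nm,"knob",k,tri(("top",kt),("scene",ks)),ray("scene",ks,.108));print(" handle",h,tri(("top",ht),("scene",hs)),"d",np.linalg.norm((h-k)[:2]),"yaw",np.degrees(np.arctan2(*(h-k)[[1,0]])))
# tray in scene
s=cv2.imread("pics/scene0.png")
g=s.astype(int); m=((g.min(2)>75)&(np.ptp(g,axis=2)<40)).astype(np.uint8); m[:,:370]=0;m[:175]=0;m[300:]=0
c=max(cv2.findContours(m,0,2)[0],key=cv2.contourArea);a=cv2.approxPolyDP(c,8,True)[:,0];print(a)
for p in a: print(ray("scene",p,.018))
```

```text
R(y+) knob [0.43504186 0.01680443 0.108     ] [0.43529997 0.01620594 0.10602917] [0.43698797 0.01562615 0.108     ]
 handle [0.50917936 0.02144447 0.112     ] [0.50993934 0.02131833 0.10542937] d 0.0742825637348817 yaw 3.5812991011239825
L(y-) knob [ 0.46497158 -0.33232179  0.108     ] [ 0.46538412 -0.33334164  0.10647644] [ 0.4666759  -0.33343146  0.108     ]
 handle [ 0.53908561 -0.32094306  0.112     ] [ 0.54006911 -0.32272197  0.10734475] d 0.0749824298828816 yaw 8.72846690546281
[[415 180]
 [379 263]
 [450 297]
 [482 208]]
[0.36947166 0.23046716 0.018     ]
[0.63274126 0.20420077 0.018     ]
[0.65081847 0.37613804 0.018     ]
[0.38702015 0.40750617 0.018     ]
```

```bash
cat > go.py <<'E'
import sys,numpy as np
from scipy.spatial.transform import Rotation as R
from bench import sensors
def go(x,y,z,yaw):
    s=sensors.state();Rn=s["ee_rot"];a=np.radians(yaw)
    Rt=np.array([[np.cos(a),np.sin(a),0],[np.sin(a),-np.cos(a),0],[0,0,-1.]])
    d=Rn.T@(np.array([x,y,z])-s["ee_pos"]);r=R.from_matrix(Rn.T@Rt).as_rotvec(degrees=True)
    print("t",round(s["time"],2),"pos",s["ee_pos"].round(4),"F",s["force"].round(2),"w",round(s["width"],4),"q",s["q"].round(2));print("shift",d.round(4),"rot",r.round(2))
if __name__=="__main__": go(*map(float,sys.argv[1:5]))
E
python3 go.py 0.4352 0.0164 0.20 3.6
```

```text
t 0.5 pos [ 0.1165 -0.5119  0.2171] F [ 0.21 -0.45 -0.36] w 0.0852 q [-1.57  0.31  1.5   0.    1.33 -0.22]
shift [ 0.428  -0.4444  0.0171] rot [-0.   -0.    9.22]
```

Emit:
jog_arm:
  increments:
    - [0.035,-0.036,0,0,0,1,0.05]
    - [0.07,-0.072,0,0,0,2,0.05]
    - [0.105,-0.108,0,0,0,3,0.05]
    - [0.14,-0.144,0,0,0,4,0.05]
    - [0.175,-0.18,0,0,0,5,0.05]
  newtons: 30

```text
time: 1.0
ee_pos: [0.2472, -0.2967, 0.2172]
ee_rot: [[0.991, 0.135, 0.0], [0.135, -0.991, -0.0], [0.0, 0.0, -1.0]]
force: [1.4, 0.1, 0.2]
width: 0.0501
```

```bash
python3 go.py 0.4352 0.0164 0.21 3.6
```

```text
t 1.0 pos [ 0.2472 -0.2967  0.2172] F [1.37 0.07 0.21] w 0.0501 q [-1.18 -0.    1.87  0.    1.27  0.25]
shift [ 0.2285 -0.2849  0.0071] rot [ 0.03 -0.02  4.14]
```

Emit:
jog_arm:
  increments:
    - [0.03,-0.037,0,0,0,1,0.05]
    - [0.06,-0.074,0,0,0,2,0.05]
    - [0.09,-0.111,0.002,0,0,3,0.05]
    - [0.12,-0.148,0.004,0,0,4,0.05]
    - [0.15,-0.185,0.006,0,0,4,0.05]

```text
time: 1.5
ee_pos: [0.3716, -0.0913, 0.2114]
ee_rot: [[0.998, 0.065, 0.001], [0.065, -0.998, -0.001], [0.001, 0.001, -1.0]]
force: [0.6, -1.4, 0.1]
width: 0.0499
```

```bash
python3 go.py 0.4352 0.0164 0.16 3.6
```

```text
t 1.5 pos [ 0.3716 -0.0913  0.2114] F [ 0.61 -1.36  0.14] w 0.0499 q [-0.55 -0.    1.89 -0.    1.26  0.96]
shift [ 0.0704 -0.1034  0.0514] rot [ 0.06 -0.07  0.11]
```

Emit:
jog_arm:
  increments:
    - [0.025,-0.035,0.01,0,0,0,0.05]
    - [0.05,-0.07,0.02,0,0,0,0.05]
    - [0.07,-0.103,0.035,0,0,0,0.05]
    - [0.0704,-0.1034,0.05,0,0,0,0.05]
    - [0.0704,-0.1034,0.0514,0,0,0,0.05]

```text
time: 2.0
ee_pos: [0.4345, 0.0174, 0.1585]
ee_rot: [[0.998, 0.067, -0.002], [0.067, -0.998, -0.0], [-0.002, 0.0, -1.0]]
force: [0.3, -0.6, -0.6]
width: 0.05
```

```bash
python3 - <<'E'
from bench import vision
import cv2
cv2.imwrite("pics/w1.png",vision.read_camera("wrist"))
E
python3 go.py 0.4352 0.0164 0.101 3.6
```

```text
t 2.05 pos [0.4348 0.0166 0.1594] F [ 0.4  -0.57 -0.24] w 0.05 q [-0.23  0.17  1.84 -0.    1.13  1.27]
shift [0.0004 0.0001 0.0584] rot [0.04 0.03 0.14]
```

View pics/w1.png

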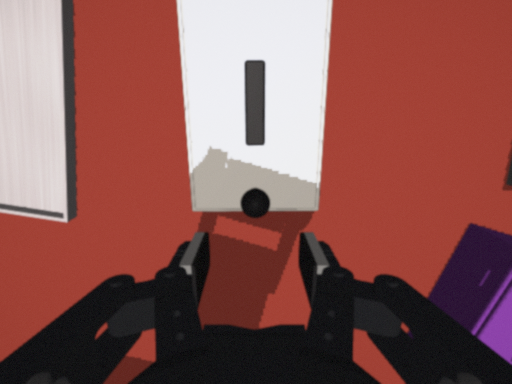

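The wrist view shows the knob at (255,203), centred between the fingers at columns 197 and 312 and in line with the handle at (255,103). I'm going down to it.

Run:
```python
from h import *
print(ray("wrist",(255,203),.108),ray("wrist",(255,103),.118))
```

```text
[0.437617   0.01598768 0.108     ] [0.51317138 0.02109273 0.118     ]
```

Emit:
jog_arm:
  increments:
    - [0.0004,0,0.02,0,0,0,0.05]
    - [0.0004,0,0.04,0,0,0,0.05]
    - [0.0004,0,0.055,0,0,0,0.05]
    - [0.0004,0,0.0584,0,0,0,0.05]
    - [0.0004,0,0.0584,0,0,0,0.05]

```text
time: 2.55
ee_pos: [0.4353, 0.0159, 0.1016]
ee_rot: [[0.998, 0.064, -0.0], [0.064, -0.998, -0.001], [-0.0, 0.001, -1.0]]
force: [0.5, -0.7, -0.0]
width: 0.0501
```

Emit:
jog_arm:
  increments:
    - [0,0,0,0,0,0,0.05]
    - [0,0,0,0,0,0,0.05]

```text
time: 2.75
ee_pos: [0.4359, 0.0156, 0.1026]
ee_rot: [[0.998, 0.064, 0.002], [0.064, -0.998, -0.001], [0.002, 0.001, -1.0]]
force: [-0.3, 0.0, 0.2]
width: 0.0499
```

```bash
python3 go.py 0.4352 0.0164 0.101 3.6
```

```text
t 2.75 pos [0.4359 0.0156 0.1026] F [-0.25  0.05  0.22] w 0.0499 q [-0.23  0.26  1.9  -0.    0.98  1.27]
shift [-0.0006 -0.0008  0.0016] rot [ 0.08 -0.1   0.06]
```

Emit:
jog_arm:
  increments:
    - [0,0,0.0012,0,0,0,0.02]
    - [0,0,0.0012,0,0,0,0.015]
    - [0,0,0.0012,0,0,0,0.015]
    - [0,0,0.0012,0,0,0,0.015]
    - [0,0,0.0012,0,0,0,0.015]
  newtons: 30

```text
time: 3.25
ee_pos: [0.4359, 0.0157, 0.1015]
ee_rot: [[0.998, 0.064, 0.002], [0.064, -0.998, -0.001], [0.002, 0.001, -1.0]]
force: [-0.1, 2.4, 0.6]
width: 0.0149
```

```bash
python3 - <<'E'
from bench import vision
import cv2
cv2.imwrite("pics/w2.png",vision.read_camera("wrist"))
E
python3 go.py 0.4352 0.0164 0.101 3.6
```

```text
t 3.3 pos [0.4359 0.0157 0.1014] F [0.4  1.64 0.18] w 0.0152 q [-0.23  0.26  1.91 -0.    0.98  1.27]
shift [-0.0007 -0.0008  0.0004] rot [ 0.08 -0.1   0.06]
```

View pics/w2.png

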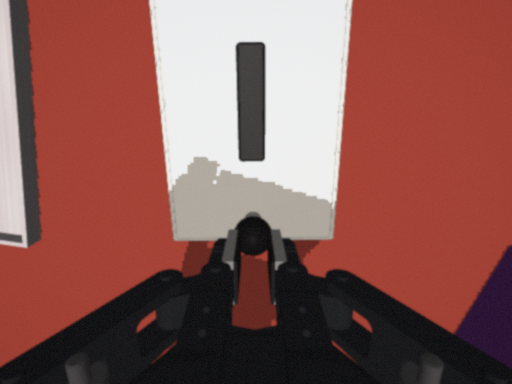

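The width is 15 mm, as commanded, but the ball is 24 mm, so this isn't a proper grasp. I'll zoom in on it before lifting.

Run:
```python
from h import *
from bench import sensors
im=cv2.imread("pics/w2.png"); s=sensors.state(); c=vision.calibration("wrist");T=np.linalg.inv(c["world_from_camera"])
print(c["world_from_camera"].round(3))
p0=s["ee_pos"];R=s["ee_rot"]
def pr(P):
    q=T@np.r_[P,1]; return (q[0]/q[2]*c["fx"]+c["cx"],q[1]/q[2]*c["fy"]+c["cy"])
x0,y0,x1,y1=190,170,320,300;k=5
o=cv2.resize(im[y0:y1,x0:x1],None,fx=k,fy=k,interpolation=cv2.INTER_CUBIC)
o=np.clip(o.astype(float)*2.2,0,255).astype(np.uint8)
for off,col in(((0,0,0),(0,0,255)),((0,0,-.005),(0,255,0)),((0,0,.014),(255,0,0)),((.011,0,-.005),(0,255,255)),((-.011,0,-.005),(255,255,0))):
    u=pr(p0+R@np.array(off)); print(off,u); cv2.circle(o,(int((u[0]-x0)*k),int((u[1]-y0)*k)),5,col,-1)
cv2.imwrite("pics/w2z.png",o)
```

```text
[[ 0.064 -0.957 -0.283  0.509]
 [-0.998 -0.061 -0.019  0.021]
 [ 0.001  0.284 -0.959  0.259]
 [ 0.     0.     0.     1.   ]]
(0, 0, 0) (np.float64(254.11836506986526), np.float64(233.67051089604274))
(0, 0, -0.005) (np.float64(254.1194396189086), np.float64(237.19026404130705))
(0, 0, 0.014) (np.float64(254.1156521103032), np.float64(224.78404078955697))
(0.011, 0, -0.005) (np.float64(254.1326310507309), np.float64(220.3043992156252))
(-0.011, 0, -0.005) (np.float64(254.1067353670233), np.float64(253.45250781712656))
```

View pics/w2z.png

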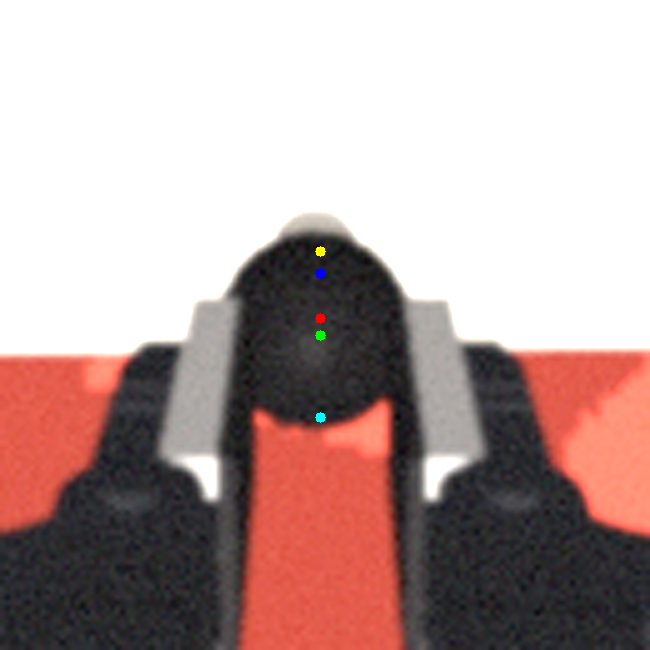

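The ball lies at the grasp point and both pads touch it. I'll ask for full closing and see where the fingers stop.

Emit:
jog_arm:
  increments:
    - [0,0,0,0,0,0,0.0]
    - [0,0,0,0,0,0,0.0]
    - [0,0,0,0,0,0,0.0]
  newtons: 30

```text
time: 3.6
ee_pos: [0.4375, 0.0152, 0.1033]
ee_rot: [[0.998, 0.064, 0.006], [0.064, -0.998, -0.003], [0.006, 0.003, -1.0]]
force: [-1.5, 0.8, 15.9]
width: 0.0002
```

```bash
python3 - <<'E'
from bench import vision
import cv2
im=vision.read_camera("wrist")
cv2.imwrite("pics/w3.png",cv2.resize(cv2.convertScaleAbs(im[170:300,190:320],alpha=2.2),None,fx=5,fy=5,interpolation=2))
E
python3 go.py 0.4352 0.0164 0.101 3.6
```

```text
t 3.65 pos [0.4375 0.0152 0.1032] F [ 0.11 -0.12 16.75] w -0.0 q [-0.23  0.26  1.9  -0.    0.98  1.27]
shift [-0.0022 -0.0013  0.0022] rot [ 0.17 -0.35  0.07]
```

View pics/w3.png

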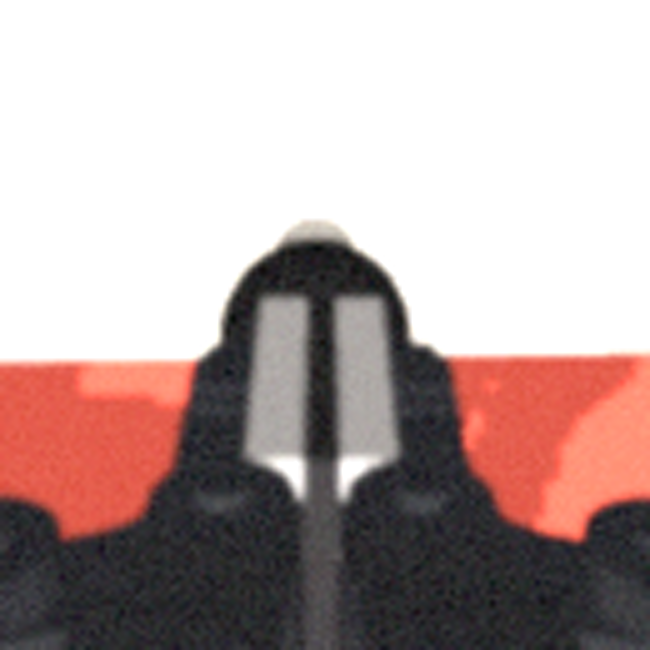

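The fingers shut on top of the ball with 16 N upward force, so the tips are higher than I assumed. I'll back off and check the tip height with the other cameras.

Emit:
jog_arm:
  increments:
    - [-0.0015,0,-0.02,0,0,0,0.0]
    - [-0.0015,0,-0.04,0,0,0,0.0]
    - [-0.0015,0,-0.04,0,0,0,0.0]
    - [-0.0015,0,-0.04,0,0,0,0.0]

```text
time: 4.05
ee_pos: [0.4356, 0.0152, 0.1429]
ee_rot: [[0.998, 0.064, 0.006], [0.064, -0.998, -0.003], [0.006, 0.003, -1.0]]
force: [-0.4, -1.4, -0.5]
width: -0.0001
```

Run:
```python
from h import *
from bench import sensors
s=sensors.state();p0=s["ee_pos"];R=s["ee_rot"];print(p0,s["force"],s["width"])
out=[]
for n in("scene","wrist","top"):
    im=vision.read_camera(n);cv2.imwrite(f"pics/{n}4.png",im)
    c=vision.calibration(n);T=np.linalg.inv(c["world_from_camera"]);print(n,c["fx"])
    def pr(P):
        q=T@np.r_[P,1]; return np.array((q[0]/q[2]*c["fx"]+c["cx"],q[1]/q[2]*c["fy"]+c["cy"]))
    u=pr(p0).astype(int);x0,y0=np.maximum(u-45,0);k=4
    o=cv2.resize(cv2.convertScaleAbs(im[y0:y0+90,x0:x0+90],alpha=1.7),None,fx=k,fy=k,interpolation=2)
    for off,col in(((0,0,0),(0,0,255)),((0,0,.014),(255,0,0)),((0,0,-.02),(0,255,0))):
        v=(pr(p0+R@np.array(off))-[x0,y0])*k;cv2.circle(o,tuple(int(a) for a in v),3,col,-1)
    print(n,"tip",pr(p0+R@[0,0,.014]))
    if n!="top": out.append(o)
cv2.imwrite("pics/tip.png",np.hstack(out))
```

```text
[0.43560434 0.01519334 0.14285262] [-0.37356166 -1.40918499 -0.51175826] -6.0021382205287405e-05
scene 448.6756994863577
scene tip [335.25185302 148.45449061]
wrist 275.61975173951635
wrist tip [254.3039661  224.58735534]
top 491.5809556570961
top tip [200.0390311  222.19226062]
```

View pics/tip.png

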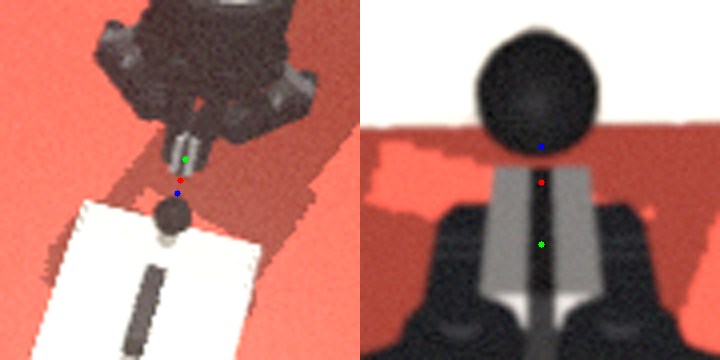

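The shut tips sit about 17–20 mm *behind* the reported TCP, not 14 mm ahead. The wrist geometry gives −20 mm and contact with the ball top gives −15 mm. So I'll aim the TCP about 31 mm lower, at z≈0.070 for the knob, and watch the force on the way down.

Emit:
jog_arm:
  increments:
    - [0,0,0,0,0,0,0.05]
    - [0,0,0,0.2,-0.4,0,0.05]
    - [0,0,0.02,0.2,-0.4,0,0.05]
    - [0,0,0.035,0.2,-0.4,0,0.05]
    - [0,0,0.045,0.2,-0.4,0,0.05]

```text
time: 4.7
ee_pos: [0.4351, 0.0153, 0.0962]
ee_rot: [[0.998, 0.064, -0.004], [0.064, -0.998, 0.001], [-0.004, -0.002, -1.0]]
force: [0.8, -0.5, 0.3]
width: 0.05
```

Emit:
jog_arm:
  increments:
    - [0,0,0.008,0,0,0,0.05]
    - [0,0,0.015,0,0,0,0.05]
    - [0,0,0.02,0,0,0,0.05]
    - [0,0,0.02,0,0,0,0.05]

```text
time: 5.1
ee_pos: [0.4348, 0.0153, 0.0758]
ee_rot: [[0.998, 0.064, -0.005], [0.064, -0.998, 0.001], [-0.005, -0.002, -1.0]]
force: [0.7, -0.7, -0.1]
width: 0.0499
```

```bash
python3 - <<'E'
from h import *
im=vision.read_camera("wrist");s=vision.read_camera("scene")
f=lambda a:cv2.resize(cv2.convertScaleAbs(a,alpha=2),(400,400),interpolation=2)
cv2.imwrite("pics/w5.png",np.hstack([f(im[160:300,185:325]),f(s[105:205,285:385])]))
E
python3 go.py 0.4357 0.0160 0.07 3.6
```

```text
t 5.2 pos [0.4352 0.0153 0.0765] F [ 0.59 -0.01  0.25] w 0.0502 q [-0.24  0.3   1.93  0.    0.92  1.27]
shift [ 0.0006 -0.0007  0.0065] rot [-0.08  0.21  0.06]
```

View pics/w5.png

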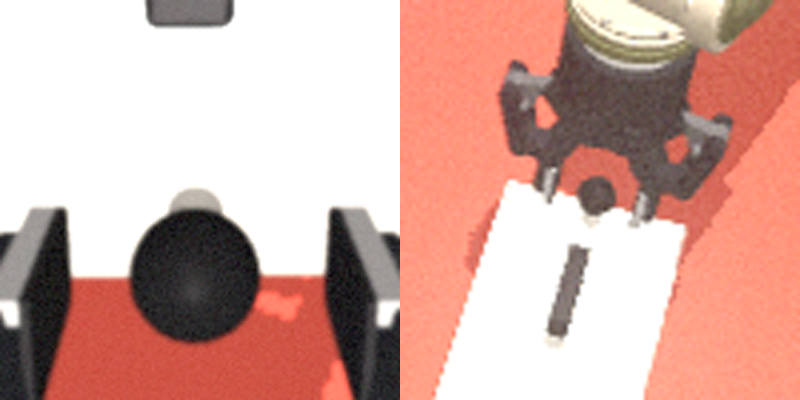

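The tips now flank the ball on both sides (crop rows 205–340) with no contact force. Lowering a little more, then closing.

Emit:
jog_arm:
  increments:
    - [0.001,0,0.003,0,0.2,0,0.05]
    - [0.001,0,0.006,0,0.2,0,0.04]
    - [0.001,0,0.006,0,0.2,0,0.0]
    - [0.001,0,0.006,0,0.2,0,0.0]
    - [0.001,0,0.006,0,0.2,0,0.0]
  newtons: 30

```text
time: 5.7
ee_pos: [0.4361, 0.0154, 0.0704]
ee_rot: [[0.998, 0.064, -0.0], [0.064, -0.998, 0.001], [-0.0, -0.001, -1.0]]
force: [-0.2, -0.1, -2.5]
width: 0.0221
```

Emit:
jog_arm:
  increments:
    - [0,0,0,0,0,0,0.0]
    - [0,0,0,0,0,0,0.0]
    - [0,0,0,0,0,0,0.0]

```text
time: 6.0
ee_pos: [0.4361, 0.0154, 0.0704]
ee_rot: [[0.998, 0.064, -0.0], [0.064, -0.998, 0.001], [-0.0, -0.001, -1.0]]
force: [0.7, 0.0, -1.6]
width: 0.0219
```

```bash
python3 - <<'E'
from bench import sensors,vision
import numpy as np,cv2
im=vision.read_camera("wrist");s=sensors.state()
f=lambda a:cv2.resize(cv2.convertScaleAbs(a,alpha=2),(400,400),interpolation=2)
cv2.imwrite("pics/w6.png",f(im[160:300,185:325]))
E
python3 go.py 0.4352 0.0164 0.07 3.6
```

```text
t 6.05 pos [0.4361 0.0154 0.0704] F [-0.65 -0.31 -1.4 ] w 0.0223 q [-0.24  0.31  1.93  0.    0.9   1.27]
shift [-0.0008 -0.0011  0.0004] rot [-0.09  0.02  0.06]
```

View pics/w6.png

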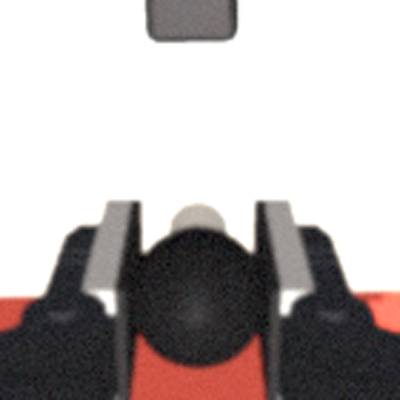

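Emit:
jog_arm:
  increments:
    - [0.0015,0,-0.0022,0,0,0,0.0]
    - [0.003,0,-0.0045,0,0,0,0.0]
    - [0.0045,0,-0.0067,0,0,0,0.0]
    - [0.006,0,-0.009,0,0,0,0.0]
    - [0.0074,0,-0.011,0,0,0,0.0]

```text
time: 6.55
ee_pos: [0.4437, 0.0158, 0.0817]
ee_rot: [[0.998, 0.064, -0.0], [0.064, -0.998, 0.001], [-0.0, -0.001, -1.0]]
force: [0.1, 0.4, -2.7]
width: 0.022
```

Run:
```python
from bench import sensors,vision
import numpy as np,cv2
F=[]
for i in range(6):
    im=vision.read_camera(("scene","wrist")[i%2]); 
    if i==4: cv2.imwrite("pics/s7.png",cv2.resize(im[100:250,260:410],(600,600),interpolation=2))
    F.append(sensors.state()["force"])
F=np.array(F);print(F.round(2),F.mean(0),sensors.state()["ee_pos"],sensors.state()["width"])
```

```text
[[ 0.53 -0.06 -0.66]
 [ 0.13  0.01 -2.1 ]
 [-0.49 -0.74 -1.6 ]
 [ 0.23 -0.07 -1.95]
 [ 0.96  0.11 -1.64]
 [-0.9   0.14 -2.3 ]] [ 0.07677312 -0.09975749 -1.70725514] [0.44340805 0.01580307 0.08133874] 0.022590180694385995
```

View pics/s7.png

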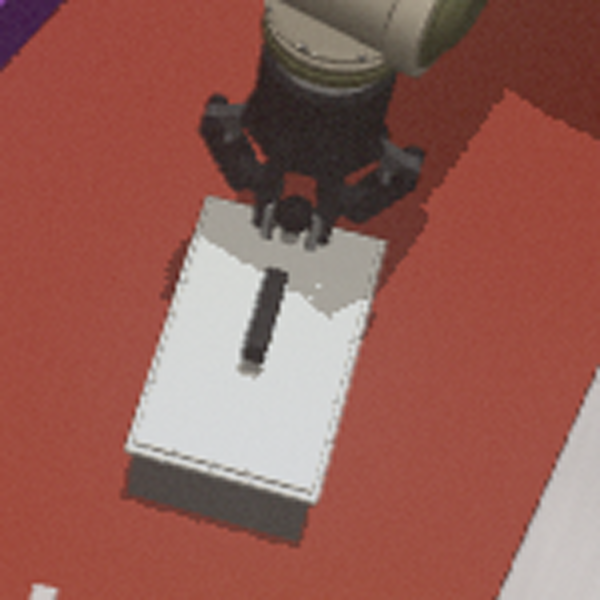

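The mean Fz is −1.7 N. Before deciding, I'll check that the tub really tilted.

Run:
```python
from h import *
t=vision.read_camera("top");w=vision.read_camera("wrist");s=vision.read_camera("scene");cv2.imwrite("pics/t8.png",t);cv2.imwrite("pics/s8.png",s)
def pr(n,P):
    c=vision.calibration(n);q=np.linalg.inv(c["world_from_camera"])@np.r_[P,1];return np.array((q[0]/q[2]*c["fx"]+c["cx"],q[1]/q[2]*c["fy"]+c["cy"])).round(2)
h0=np.array([.5095,.0214,.112]);u=np.array([.998,.063,0])
def tilt(P,th):
    piv=np.array([.5095,.0214,0])+.09*u; r=(P-piv)@u;v=P-piv-r*u;z=P[2];c,s_=np.cos(th),np.sin(th)
    return piv+(r*c+z*s_)*u+np.array([0,0,-r*s_+z*c])+ (v-[0,0,z])
for n in("top","scene"):
    for th in(0,.0667):print(n,th,"handle",pr(n,tilt(h0,th)),"knob",pr(n,tilt(np.array([.4352,.0164,.108]),th)), "lidfar",pr(n,tilt(h0+.09*u-[0,0,.032],th)),"lidnear",pr(n,tilt(h0-.09*u-[0,0,.032],th)))
print(dark(t,(180,165,222,240))[:4]);
f=lambda a:cv2.resize(cv2.convertScaleAbs(a,alpha=1.6),(400,400),interpolation=2)
s0=cv2.imread("pics/scene0.png")
cv2.imwrite("pics/w8.png",np.vstack([np.hstack([f(s0[145:245,280:380]),f(s[145:245,280:380])])]))
cv2.imwrite("pics/w8w.png",f(w[160:300,185:325]))
```

```text
top 0 handle [198.55 195.93] knob [200.31 222.61] lidfar [197.88 165.76] lidnear [201.44 228.4 ]
top 0.0667 handle [198.19 193.01] knob [199.78 219.76] lidfar [197.78 163.93] lidnear [200.94 226.28]
scene 0 handle [327.25 176.43] knob [334.65 153.43] lidfar [315.82 214.01] lidnear [334.81 155.15]
scene 0.0667 handle [326.71 177.69] knob [334.47 153.26] lidfar [315.2  215.93] lidnear [334.87 154.2 ]
[(np.int32(69), array([198.26086957, 191.23188406]), array([16, 19,  6, 16], dtype=int32)), (np.int32(141), array([216.93617021, 224.76595745]), array([30, 42, 12, 33], dtype=int32))]
```

View pics/w8.png

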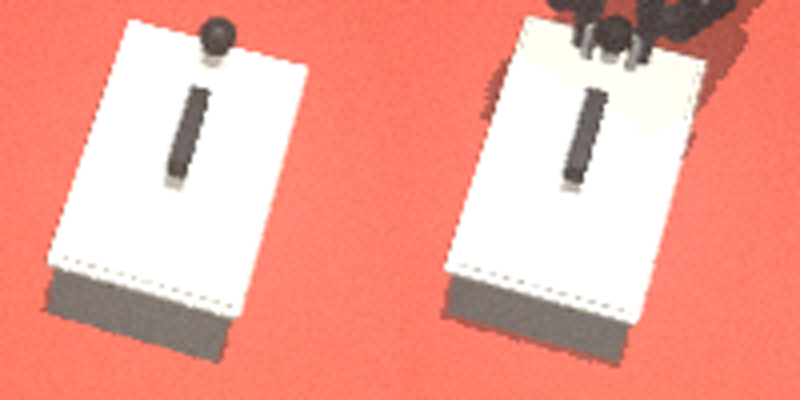

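View pics/w8w.png

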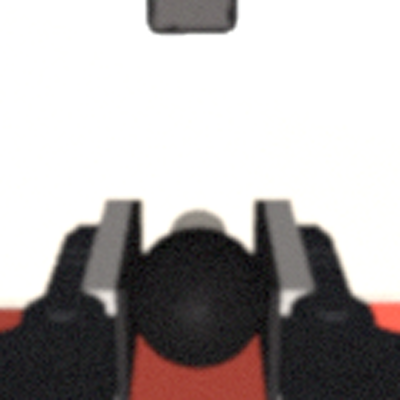

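The far lid edge moved down about 1.6 px and the stem angle changed while the ball stayed in the grip, so the tub did tilt. −1.7 N is far from 3.5–5 N, so this (y≈+0.02) is the light tub and the full one is at y≈−0.32. I'm lowering this one back along the same arc.

Emit:
jog_arm:
  increments:
    - [-0.0015,0,0.0022,0,0,0,0.0]
    - [-0.003,0,0.0045,0,0,0,0.0]
    - [-0.0045,0,0.0067,0,0,0,0.0]
    - [-0.006,0,0.009,0,0,0,0.0]
    - [-0.0074,0,0.011,0,0,0,0.0]

```text
time: 7.5
ee_pos: [0.436, 0.0153, 0.0702]
ee_rot: [[0.998, 0.064, -0.0], [0.064, -0.998, 0.001], [-0.0, -0.002, -1.0]]
force: [0.7, 2.4, 18.1]
width: 0.022
```

Emit:
jog_arm:
  increments:
    - [0,0,0,0,0,0,0.0]
    - [0,0,0,0,0,0,0.0]

```text
time: 7.7
ee_pos: [0.436, 0.0154, 0.0703]
ee_rot: [[0.998, 0.064, -0.0], [0.064, -0.998, 0.002], [0.0, -0.002, -1.0]]
force: [-1.1, 0.7, 1.3]
width: 0.0218
```

```bash
python3 go.py 0.4361 0.0154 0.0704 3.6
```

```text
t 7.7 pos [0.436  0.0154 0.0703] F [-1.15  0.66  1.32] w 0.0218 q [-0.24  0.31  1.93  0.    0.9   1.27]
shift [ 0.0001 -0.     -0.0001] rot [-0.09 -0.    0.06]
```

Emit:
jog_arm:
  increments:
    - [0,0,0,0,0,0,0.03]
    - [0,0,0,0,0,0,0.05]
    - [0,0,0,0,0,0,0.05]
    - [0,0,-0.03,0,0,0,0.05]
    - [0,0,-0.07,0,0,0,0.05]

```text
time: 8.2
ee_pos: [0.435, 0.0154, 0.1401]
ee_rot: [[0.998, 0.064, -0.004], [0.064, -0.998, 0.002], [-0.004, -0.003, -1.0]]
force: [-0.3, 0.6, 0.3]
width: 0.0504
```

Emit:
jog_arm:
  increments:
    - [0,0,-0.03,0,0,0,0.05]
    - [0,0,-0.05,0,0,0,0.05]
    - [0,0,-0.05,0,0,0,0.05]

```text
time: 8.5
ee_pos: [0.4364, 0.0151, 0.1923]
ee_rot: [[0.998, 0.064, 0.001], [0.064, -0.998, 0.001], [0.001, -0.001, -1.0]]
force: [0.2, 0.5, -0.8]
width: 0.0498
```

```bash
python3 - <<'E'
from h import *
t=vision.read_camera("top");cv2.imwrite("pics/t9.png",t);t0=cv2.imread("pics/top0.png")
f=lambda a:cv2.resize(a,(400,400),interpolation=2)
cv2.imwrite("pics/t9c.png",np.hstack([f(t0[150:250,150:250]),f(t[150:250,150:250])]))
E
python3 go.py 0.5395 -0.322 0.18 8.7
```

```text
t 8.55 pos [0.4356 0.0153 0.1906] F [-0.28  0.01 -0.38] w 0.0501 q [-0.24  0.14  1.79  0.    1.22  1.27]
shift [0.0822 0.3432 0.0097] rot [-0.12  0.1  -5.04]
```

View pics/t9c.png

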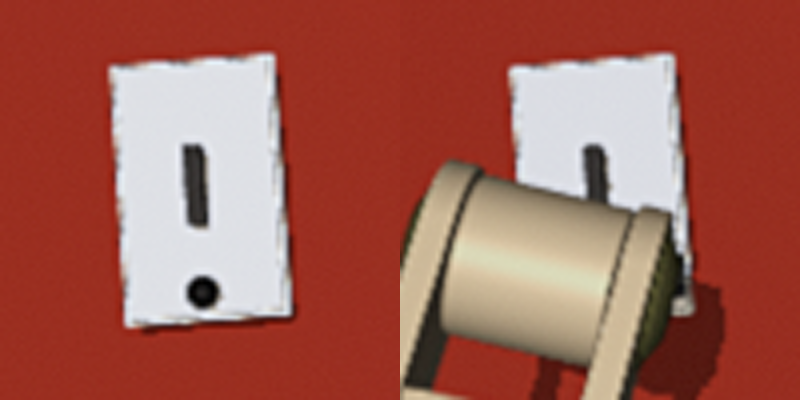

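The light tub's far lid edge and handle are in the same place as in the first picture. Now moving to the other tub's handle.

Emit:
jog_arm:
  increments:
    - [0.01,0.045,0,0,0,-1,0.05]
    - [0.02,0.09,0,0,0,-2,0.05]
    - [0.032,0.135,0,0,0,-3,0.05]
    - [0.043,0.18,0,0,0,-4,0.05]
    - [0.054,0.225,0,0,0,-5,0.05]

```text
time: 9.05
ee_pos: [0.5036, -0.2075, 0.1882]
ee_rot: [[0.989, 0.151, -0.004], [0.151, -0.989, 0.003], [-0.004, -0.004, -1.0]]
force: [0.8, -0.2, 0.4]
width: 0.05
```

```bash
python3 go.py 0.5395 -0.322 0.17 8.7
```

```text
t 9.05 pos [ 0.5036 -0.2075  0.1882] F [ 0.81 -0.24  0.36] w 0.05 q [-0.61  0.38  1.48  0.    1.29  0.81]
shift [0.0183 0.1187 0.0176] rot [-0.23  0.2  -0.02]
```

Emit:
jog_arm:
  increments:
    - [0.008,0.045,0,0,0.1,0,0.05]
    - [0.014,0.09,0.005,0,0.2,0,0.05]
    - [0.018,0.118,0.01,-0.2,0.2,0,0.05]
    - [0.0183,0.1187,0.0176,-0.2,0.2,0,0.05]
    - [0.0183,0.1187,0.0176,-0.2,0.2,0,0.05]

```text
time: 9.55
ee_pos: [0.5386, -0.3215, 0.1669]
ee_rot: [[0.989, 0.15, -0.004], [0.15, -0.989, 0.004], [-0.003, -0.005, -1.0]]
force: [0.5, 0.2, -0.4]
width: 0.0503
```

```bash
python3 - <<'E'
from h import *
from bench import sensors
w=vision.read_camera("wrist");cv2.imwrite("pics/w10.png",w)
E
python3 go.py 0.5395 -0.322 0.072 8.7
```

```text
t 9.6 pos [ 0.539  -0.321   0.1683] F [-0.11 -0.16  0.06] w 0.0501 q [-0.72  0.58  1.23  0.    1.34  0.7 ]
shift [0.0006 0.0014 0.0963] rot [-0.19  0.12 -0.01]
```

View pics/w10.png

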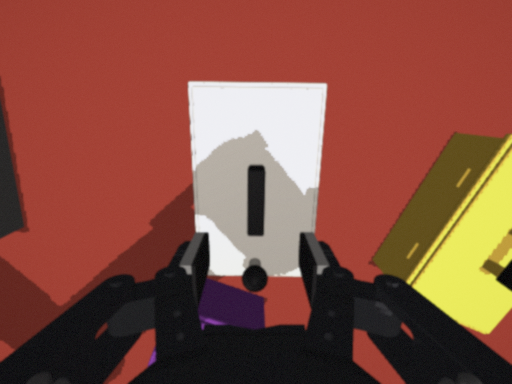

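The wrist view shows the white-lidded tub squarely below, with its handle at (256,200) midway between the fingers and the knob at (254,277). Descending.

Run:
```python
from h import *
print(ray("wrist",(256.5,165.5),.118),ray("wrist",(255.5,236),.118),ray("wrist",(254,277),.106))
```

```text
[ 0.57214383 -0.31766842  0.118     ] [ 0.51379062 -0.32594515  0.118     ] [ 0.46729712 -0.33178829  0.106     ]
```

Emit:
jog_arm:
  increments:
    - [0.0006,0.0006,0.03,-0.2,0.1,0,0.05]
    - [0.0006,0.0006,0.06,-0.2,0.1,0,0.05]
    - [0.0006,0.0006,0.075,-0.2,0.1,0,0.05]
    - [0.0006,0.0006,0.085,-0.2,0.1,0,0.05]
    - [0.0006,0.0006,0.085,-0.2,0.1,0,0.05]

```text
time: 10.1
ee_pos: [0.5392, -0.3203, 0.0826]
ee_rot: [[0.988, 0.152, -0.001], [0.152, -0.988, 0.001], [-0.001, -0.001, -1.0]]
force: [0.8, 1.2, 0.3]
width: 0.0498
```

```bash
python3 - <<'E'
from h import *
w=vision.read_camera("wrist");cv2.imwrite("pics/w11.png",w)
E
python3 go.py 0.5395 -0.322 0.072 8.7
```

```text
t 10.15 pos [ 0.5396 -0.3208  0.0837] F [-0.2   0.09  0.08] w 0.0497 q [-0.72  0.66  1.33 -0.    1.16  0.7 ]
shift [-0.0003  0.0012  0.0117] rot [0.02 0.01 0.03]
```

View pics/w11.png

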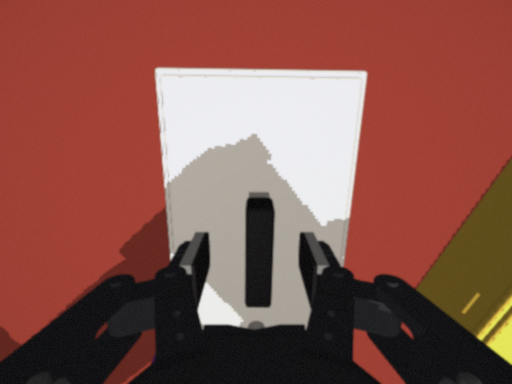

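Emit:
jog_arm:
  increments:
    - [0.001,0.0018,0.006,0,0,0,0.05]
    - [0.001,0.0018,0.012,0,0,0,0.05]
    - [0.001,0.0018,0.012,0,0,0,0.03]
    - [0.001,0.0018,0.012,0,0,0,0.0]
    - [0.001,0.0018,0.012,0,0,0,0.0]
  newtons: 60

```text
time: 10.65
ee_pos: [0.541, -0.3224, 0.0721]
ee_rot: [[0.988, 0.152, 0.0], [0.152, -0.988, -0.0], [0.0, 0.0, -1.0]]
force: [0.0, 1.5, 2.6]
width: 0.013
```

Emit:
jog_arm:
  increments:
    - [0,0,0,0,0,0,0.0]
    - [0,0,0,0,0,0,0.0]
    - [0,0,0,0,0,0,0.0]

```text
time: 10.95
ee_pos: [0.5409, -0.3224, 0.072]
ee_rot: [[0.988, 0.152, 0.0], [0.152, -0.988, -0.0], [0.0, 0.0, -1.0]]
force: [-0.0, 0.7, -0.9]
width: 0.0136
```

```bash
python3 - <<'E'
from h import *
w=vision.read_camera("wrist");cv2.imwrite("pics/w12.png",w)
E
python3 go.py 0.5395 -0.322 0.072 8.7
```

```text
t 11.0 pos [ 0.541  -0.3224  0.0721] F [-0.42  0.24 -0.82] w 0.0133 q [-0.72  0.68  1.33 -0.    1.14  0.7 ]
shift [-0.0014 -0.0006  0.0001] rot [ 0.02 -0.01  0.03]
```

View pics/w12.png

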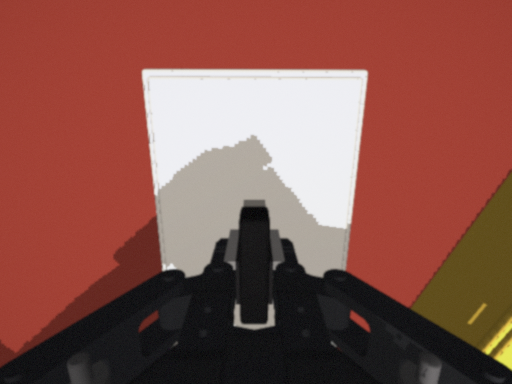

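The handle is gripped at 13.3 mm, between the pads in the view at (254,265). Lifting gently, and checking the weight.

Emit:
jog_arm:
  increments:
    - [0,0,-0.01,0,0,0,0.0]
    - [0,0,-0.025,0,0,0,0.0]
    - [0,0,-0.04,0,0,0,0.0]
    - [0,0,-0.055,0,0,0,0.0]
    - [0,0,-0.06,0,0,0,0.0]

```text
time: 11.5
ee_pos: [0.5411, -0.3225, 0.1333]
ee_rot: [[0.988, 0.152, 0.001], [0.152, -0.988, -0.001], [0.001, 0.001, -1.0]]
force: [-0.2, -0.8, -8.5]
width: 0.0132
```

Emit:
jog_arm:
  increments:
    - [0,0,0,0,0,0,0.0]
    - [0,0,0,0,0,0,0.0]

```text
time: 11.7
ee_pos: [0.5407, -0.3222, 0.1325]
ee_rot: [[0.988, 0.152, -0.0], [0.152, -0.988, -0.0], [-0.0, 0.0, -1.0]]
force: [0.2, 0.2, -8.3]
width: 0.0133
```

```bash
python3 - <<'E'
from h import *
w=vision.read_camera("scene");cv2.imwrite("pics/s13.png",w)
E
python3 go.py 0.46 0.0 0.21 -5.4
```

```text
t 11.75 pos [ 0.5407 -0.3221  0.1322] F [ 0.54  0.1  -7.25] w 0.0131 q [-0.72  0.61  1.27 -0.    1.26  0.7 ]
shift [-0.0309 -0.3307 -0.0777] rot [-1.000e-02  3.000e-02  1.412e+01]
```

View pics/s13.png

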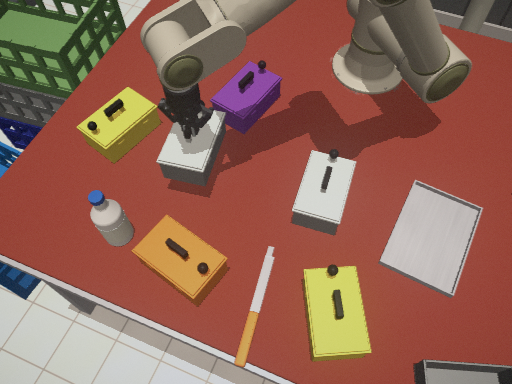

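The lift force is about 8 N (roughly 0.8 kg), so this is the full tub. It hangs level, with the light tub untouched at (325,190). Raising it, then carrying it over to the tray.

Emit:
jog_arm:
  increments:
    - [0,0,-0.025,0,0,0,0.0]
    - [0,0,-0.05,0,0,0,0.0]
    - [0,-0.015,-0.075,0,0,1,0.0]
    - [0,-0.04,-0.095,0,0,2,0.0]
    - [0,-0.07,-0.1,0,0,3,0.0]

```text
time: 12.25
ee_pos: [0.5303, -0.2531, 0.2338]
ee_rot: [[0.995, 0.098, 0.002], [0.098, -0.995, -0.002], [0.002, 0.002, -1.0]]
force: [0.4, 0.7, -8.6]
width: 0.0134
```

```bash
python3 go.py 0.507 0.307 0.23 -5.3
```

```text
t 12.25 pos [ 0.5303 -0.2531  0.2338] F [ 0.44  0.75 -8.62] w 0.0134 q [-0.64  0.44  1.27 -0.    1.43  0.83]
shift [ 0.0316 -0.5597  0.0029] rot [ 0.09 -0.11 10.92]
```

Emit:
jog_arm:
  increments:
    - [0.002,-0.035,0,0,0,1,0.0]
    - [0.004,-0.07,0,0,0,2,0.0]
    - [0.006,-0.105,0,0,0,3,0.0]
    - [0.008,-0.14,0,0,0,4,0.0]
    - [0.01,-0.175,0,0,0,5,0.0]

```text
time: 12.75
ee_pos: [0.5226, -0.0764, 0.2329]
ee_rot: [[1.0, 0.01, 0.001], [0.01, -1.0, -0.001], [0.001, 0.001, -1.0]]
force: [-0.0, -1.1, -7.6]
width: 0.0133
```

```bash
python3 go.py 0.507 0.307 0.23 -5.3
```

```text
t 12.75 pos [ 0.5226 -0.0764  0.2329] F [-0.04 -1.14 -7.59] w 0.0133 q [-0.37  0.31  1.46 -0.    1.37  1.19]
shift [-0.0118 -0.3836  0.0024] rot [ 0.06 -0.04  5.86]
```

Emit:
jog_arm:
  increments:
    - [-0.001,-0.035,0,0,0,1,0.0]
    - [-0.002,-0.075,0,0,0,2,0.0]
    - [-0.003,-0.115,0,0,0,3,0.0]
    - [-0.005,-0.155,0,0,0,4,0.0]
    - [-0.006,-0.195,0,0,0,5,0.0]

```text
time: 13.25
ee_pos: [0.514, 0.1201, 0.232]
ee_rot: [[0.997, -0.078, -0.0], [-0.078, -0.997, -0.001], [-0.0, 0.001, -1.0]]
force: [1.0, -0.5, -8.2]
width: 0.0133
```

```bash
python3 go.py 0.507 0.307 0.23 -5.3
```

```text
t 13.25 pos [0.514  0.1201 0.232 ] F [ 1.04 -0.49 -8.23] w 0.0133 q [ 0.01  0.31  1.46 -0.    1.37  1.66]
shift [-0.0216 -0.1858  0.0018] rot [0.07 0.02 0.82]
```

Emit:
jog_arm:
  increments:
    - [-0.005,-0.04,0,0,0,0.8,0.0]
    - [-0.01,-0.08,0,0,0,0.8,0.0]
    - [-0.014,-0.12,0,0,0,0.8,0.0]
    - [-0.018,-0.155,0,0,0,0.8,0.0]
    - [-0.0216,-0.18,0.001,0,0,0.8,0.0]

```text
time: 13.75
ee_pos: [0.5058, 0.3034, 0.23]
ee_rot: [[0.996, -0.091, -0.002], [-0.091, -0.996, -0.001], [-0.002, 0.001, -1.0]]
force: [0.3, -0.4, -8.8]
width: 0.0132
```

```bash
python3 go.py 0.507 0.307 0.13 -5.3
```

```text
t 13.75 pos [0.5058 0.3034 0.23  ] F [ 0.3  -0.4  -8.81] w 0.0132 q [ 0.34  0.45  1.27 -0.    1.43  2.  ]
shift [ 0.001  -0.0038  0.0999] rot [0.07 0.1  0.1 ]
```

Emit:
jog_arm:
  increments:
    - [0.001,-0.0035,0.02,0,0.1,0,0.0]
    - [0.001,-0.0035,0.045,0,0.1,0,0.0]
    - [0.001,-0.0035,0.07,0,0.1,0,0.0]
    - [0.001,-0.0035,0.09,0,0.1,0,0.0]
    - [0.001,-0.0035,0.1,0,0.1,0,0.0]

```text
time: 14.25
ee_pos: [0.5058, 0.3063, 0.1273]
ee_rot: [[0.996, -0.091, -0.004], [-0.091, -0.996, -0.003], [-0.004, 0.003, -1.0]]
force: [-0.1, 0.5, -7.8]
width: 0.0131
```

```bash
python3 - <<'E'
from h import *
s=vision.read_camera("scene")
f=lambda a:cv2.resize(a,(600,600),interpolation=2)
cv2.imwrite("pics/s14.png",f(s[130:310,340:512]))
E
python3 go.py 0.507 0.307 0.078 -5.3
```

```text
t 14.3 pos [0.5057 0.3062 0.1267] F [ -1.14  -0.72 -11.12] w 0.0135 q [ 0.35  0.54  1.41 -0.    1.2   2.01]
shift [ 0.0014 -0.0011  0.0487] rot [0.2  0.26 0.1 ]
```

View pics/s14.png

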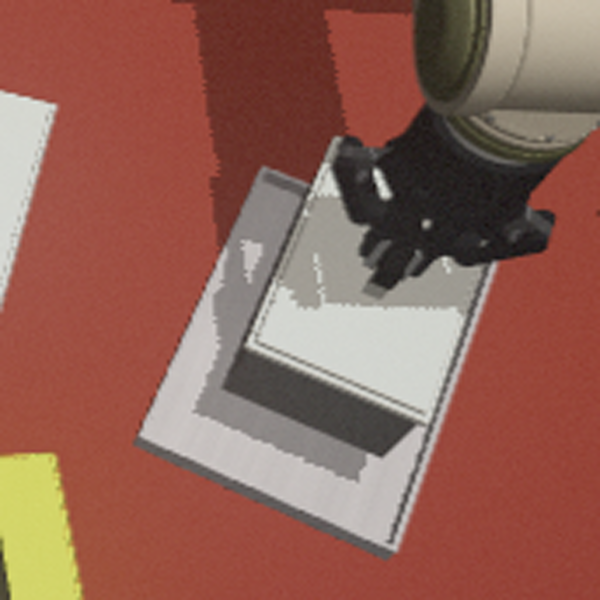

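The tub is over the tray and aligned with it. The apparent shift up and to the right is parallax from its height. Lowering slowly.

Emit:
jog_arm:
  increments:
    - [0.001,-0.001,0.015,0.1,0.2,0,0.0]
    - [0.001,-0.001,0.028,0.2,0.2,0,0.0]
    - [0.001,-0.001,0.038,0.2,0.2,0,0.0]
    - [0.001,-0.001,0.043,0.2,0.2,0,0.0]
    - [0.001,-0.001,0.043,0.2,0.2,0,0.0]

```text
time: 14.8
ee_pos: [0.5064, 0.3069, 0.0833]
ee_rot: [[0.996, -0.091, -0.002], [-0.091, -0.996, -0.0], [-0.002, 0.0, -1.0]]
force: [0.0, 0.3, -8.6]
width: 0.0132
```

```bash
python3 go.py 0.507 0.307 0.076 -5.3
```

```text
t 14.8 pos [0.5064 0.3069 0.0833] F [ 0.03  0.35 -8.57] w 0.0132 q [0.35 0.59 1.45 0.   1.11 2.01]
shift [ 0.0006 -0.0002  0.0073] rot [0.02 0.1  0.1 ]
```

Emit:
jog_arm:
  increments:
    - [0,0,0.002,0,0.1,0,0.0]
    - [0,0,0.004,0,0.1,0,0.0]
    - [0,0,0.0055,0,0.1,0,0.0]
    - [0,0,0.007,0,0.1,0,0.0]
    - [0,0,0.007,0,0.1,0,0.0]

```text
time: 15.3
ee_pos: [0.5064, 0.3068, 0.0762]
ee_rot: [[0.996, -0.091, -0.0], [-0.091, -0.996, -0.0], [-0.0, 0.0, -1.0]]
force: [-0.2, 1.1, -8.4]
width: 0.0129
```

Emit:
jog_arm:
  increments:
    - [0,0,0.0,0,0,0,0.0]

```text
time: 15.4
ee_pos: [0.5064, 0.3069, 0.0763]
ee_rot: [[0.996, -0.091, -0.0], [-0.091, -0.996, -0.0], [-0.0, 0.0, -1.0]]
force: [-1.0, 0.5, -8.4]
width: 0.0131
```

Still hanging (−8.4 N). Going down in small steps until it touches.

Emit:
jog_arm:
  increments:
    - [0,0,0.001,0,0,0,0.0]
    - [0,0,0.0015,0,0,0,0.0]
    - [0,0,0.0015,0,0,0,0.0]

```text
time: 15.7
ee_pos: [0.5065, 0.3068, 0.0761]
ee_rot: [[0.996, -0.091, 0.001], [-0.091, -0.996, -0.0], [0.001, 0.0, -1.0]]
force: [-3.8, -3.0, 3.0]
width: 0.0131
```

It has touched down. Releasing slowly and backing straight up.

Emit:
jog_arm:
  increments:
    - [0,0,0,0,0,0,0.02]
    - [0,0,0,0,0,0,0.04]
    - [0,0,0,0,0,0,0.05]
    - [0,0,0,0,0,0,0.05]
    - [0,0,-0.02,0,0,0,0.05]

```text
time: 16.2
ee_pos: [0.5054, 0.3064, 0.0941]
ee_rot: [[0.996, -0.091, -0.004], [-0.091, -0.996, -0.002], [-0.003, 0.002, -1.0]]
force: [-0.6, 0.6, -0.1]
width: 0.0498
```

Emit:
jog_arm:
  increments:
    - [0,0,-0.04,0,0,0,0.05]
    - [0,0,-0.08,0,0,0,0.05]
    - [0,0,-0.12,0,0,0,0.05]
    - [-0.03,0,-0.14,0,0,0,0.05]
    - [-0.06,0,-0.14,0,0,0,0.05]

```text
time: 16.7
ee_pos: [0.4467, 0.3124, 0.2373]
ee_rot: [[0.996, -0.092, 0.002], [-0.092, -0.996, 0.001], [0.002, -0.001, -1.0]]
force: [0.0, 0.1, 0.3]
width: 0.0498
```

Emit:
jog_arm:
  increments:
    - [-0.03,0,0.0,0,0,0,0.05]
    - [-0.06,0,0.0,0,0,0,0.05]
    - [-0.06,0,0.0,0,0,0,0.05]

```text
time: 17.0
ee_pos: [0.3845, 0.3184, 0.2379]
ee_rot: [[0.996, -0.089, 0.002], [-0.089, -0.996, 0.001], [0.002, -0.001, -1.0]]
force: [1.1, -0.2, -0.6]
width: 0.0502
```

Run:
```python
from h import *
from bench import sensors
s=vision.read_camera("scene");t=vision.read_camera("top");cv2.imwrite("pics/s15.png",s);cv2.imwrite("pics/t15.png",t)
st=sensors.state();print(st["time"],st["ee_pos"],st["force"])
print(dark(t,(180,165,222,240)))
```

```text
17.1 [0.38705113 0.31810011 0.23762377] [0.32394753 0.30441286 0.36587681]
[(np.int32(77), array([198.80519481, 196.18181818]), array([17, 22,  5, 19], dtype=int32)), (np.int32(41), array([200.85365854, 222.85365854]), array([18, 55,  7,  7], dtype=int32))]
```

View pics/s15.png

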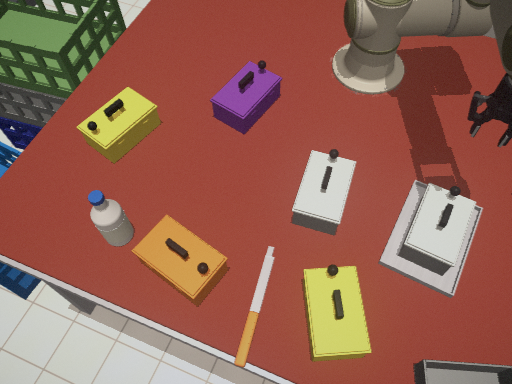

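View pics/t15.png

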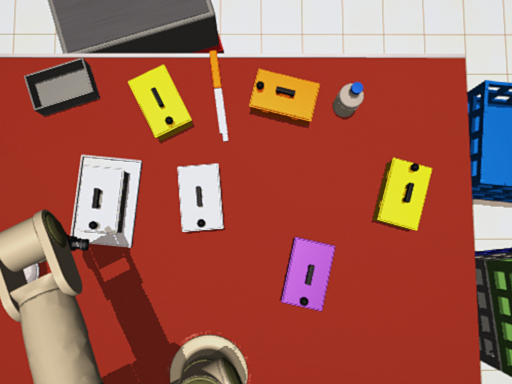

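Run:
```python
from h import *
t=cv2.imread("pics/t15.png");s=cv2.imread("pics/s15.png")
a=dark(t,(84,180,112,235),60);b=dark(s,(425,180,465,235),60);print(a,b)
h=max(a,key=lambda r:r[0])[1];hs=[r for r in b if r[1][1]>200]
c=ray("top",h,.116);print(c)
if hs:print(tri(("top",h),("scene",hs[0][1])))
y=np.radians(-5.3);R=np.array([[np.cos(y),np.sin(y)],[-np.sin(y),np.cos(y)]]);print("in tray frame",R@(c[:2]-[.507,.307]))
cv2.imwrite("pics/c16.png",cv2.resize(s[170:300,370:500],(600,600),interpolation=2))
```

```text
[(np.int32(108), array([ 96.18518519, 198.0462963 ]), array([ 9,  9,  8, 19], dtype=int32)), (np.int32(45), array([ 92.84444444, 224.8       ]), array([ 5, 42,  9,  7], dtype=int32))] [(np.int32(67), array([454.64179104, 190.71641791]), array([25,  6, 10, 10], dtype=int32)), (np.int32(32), array([446.3125, 210.8125]), array([17, 26, 10, 13], dtype=int32)), (np.int32(30), array([442.16666667, 223.63333333]), array([14, 40,  8,  7], dtype=int32))]
[0.50410844 0.30466916 0.116     ]
[0.50323068 0.30122092 0.12679347]
in tray frame [-0.0026639  -0.00258797]
```

View pics/c16.png

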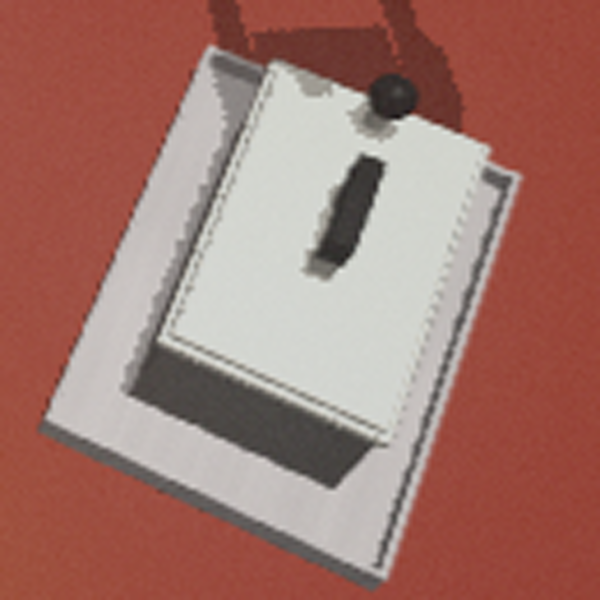

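The full tub stands flat on the tray floor, about 3 mm off centre and clear of the rim all round. The gripper is clear of everything, so I'm handing in.

```bash
python3 -c "
from bench import close_job
print(close_job())"
```

```text
the job is handed in; nothing more can be done
None
```

The full tub is in the steel tray, flat and let go, and the light tub stands where it was. I handed the job in at about 17 s.

- **Weighing:** I raised the knob end of the tub at y≈+0.02 by about 11 mm and felt a mean of about 1.7 N. That is slightly above the 1–1.5 N given for the light tub but far below 3.5 N, so I took it as the light one. I lowered it back along the same arc.
- **Carrying:** The other tub, at y≈−0.32, pulled about 8 N when lifted by its handle (about 0.8 kg), which confirms it is the full one. I set it in the tray and released it.
- **Last checks:** The full tub's handle is about 3 mm from the tray's centre, and the tub is clear of the rim all round. The light tub's handle and knob are within 1 px (about 1–2 mm) of the first picture. The gripper is clear, with no contact force.
- **What disagreed:**
  - The fingertips sit about 31 mm farther back than the description says. My first try at the knob, made at the described height, shut on top of the ball and pressed it with about 16 N; I corrected the height and regrasped.
  - A brief push of 18 N showed as the light tub came down again.
  - Locating the placed handle with both cameras put it about 11 mm too high and 4 mm off sideways. The scene camera had split the handle into two patches, so I relied on the top camera and the close crop.

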